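Clean the contact probe and hold it on the marked spot of a tilted busbar

TASK

Lift the spring-tipped contact probe out of its tube stand and clean its tip in the brush-lined cup with two strokes, down almost to the cup's floor each time and up clear of the rim in between. Then set the tip on the busbar inside the dark locator ring, with the probe square to the sloping bar, and press gently until the plunger is about half in. The job finishes while holding: keep the probe gripped and pressed there, and do not move the ring or table tilt, press the bar hard or disturb the carton, tape roll or standing cells.

Things in the scene. Friction and masses are not known exactly. Their poses are not given: they have to be found in the camera images.
- probe: Contact probe 178 mm long, 0.15 kg, in the stand. Origin: tip of the extended plunger; z along the probe to the handle's end. From the tip: 6 mm brass plunger to 24 mm, nose widening from 10 to 23 mm (24-75 mm), collar 38 mm wide (75-81 mm), black square handle 22 x 22 mm (81-171 mm, flats face x and y), button 14 mm wide (171-178 mm). Grip the handle from above, fingers along the probe.
- plunger (a joint): How far the sprung plunger is pushed into the probe: 0 m fully out, 0.012 m fully in. It starts to move at 1 N and needs 0.4 N more for each mm (3.4 N half in, 5.8 N fully in). It springs out by itself.
- probe_tip (a point): Round end of the plunger; it moves with the plunger. z axis along the probe towards the handle.
- stand: Fixed tube stand: steel foot 84 mm wide, aluminium tube 41 mm wide, 90 mm high, bore 26 to 30 mm, open on top. The probe's collar rests on its rim, so the tip hangs 15 mm above the table and the handle spans 96 to 186 mm above it; lift straight up at least 90 mm to clear the tube. Origin at the centre of its underside, z up.
- cup: Fixed brush cup: steel, 63 mm wide at the rim, 53 mm inside, 70 mm high, floor 9 mm above the table, black foot 80 mm wide; soft bristles point inwards and offer no resistance. Origin: centre of the underside, z up. The nose fits in, the collar stays above the rim. A stroke takes the tip near the cup's axis down to 20 mm above the table, then up above the rim.
- tilt_base: Fixed tilting table: grey base 104 x 172 mm, two rounded cheeks 58 mm high, between them an aluminium plate 66 x 140 mm carrying a copper busbar 25 x 130 x 8 mm. The plate pivots about the y axis of this body, 42 mm above its underside; the bar's upper face lies 14 mm from the pivot. Origin: centre of the underside, front faces -x.
- cradle (a joint): Slope of the plate and bar, rad: 0 level, growing as the upper face leans towards the front (-x of tilt_base). Varies from 0.2 to 0.5; held by stiff friction, leave as it is.
- mark_spot (a point): The marked spot: centre of the dark steel locator ring (inside 18 mm, outside 26 mm, 3 mm high) on the bar's upper face, at the level of that face. z stands square out of the face, y runs along the bar. The ring slides stiffly along the bar, up to 25 mm either side of its middle; leave it where it is.
- fuse_carton: Bystander: small white carton 40 x 62 x 30 mm, origin at the centre of its underside.
- kapton_roll: Bystander: amber tape roll 70 mm wide, 20 mm high, lying flat, origin at the centre of its underside.
- cell: Bystander: cylindrical battery cell 21 mm wide, 70 mm high, standing upright alone near the front; others stand fixed farther back; origin at the centre of its underside.

How it is judged (in metres and radians):
On the way, in this order (a step that is already met when the one before it is completed fails the run):
1. first stroke: the probe's tip is deep in the cup, less than 30 mm above the table (horizontal distance between probe_tip and cup below 0.028 m and z of probe_tip in the frame of cup below 0.03 m), for 0.05 s.
2. the tip is up clear of the rim (z of probe_tip in the frame of cup above 0.07 m), for 0.05 s.
3. second stroke: the tip is deep in the cup again (all of step 1), for 0.05 s.
At the end, for the whole second after the job is handed in: The gripped probe is held still with its tip on the bar within 7 mm of the marked spot (inside the ring), its axis within 0.14 rad (8 degrees) of square to the bar's face, the plunger pushed in 2.5 to 10 mm of its 12, pressing with 1 to 9 N (distance between probe_tip and mark_spot below 0.007 m and angle between the z axis of probe and the z axis of mark_spot, either way round below 0.14 rad and value of joint plunger between 0.0025 and 0.01 m and contact force between probe and tilt_base between 1 and 9 N and contact force between the fingers and probe above 2 N and linear speed of probe below 0.01 m/s); the arm keeps its last pose, push and grip.
It fails at once if the bar is pressed with more than 15 N (contact force between probe and tilt_base above 15 N).
It fails at once if the locator ring or the table's tilt is moved by more than 4 mm at the spot (distance of mark_spot from where it was at the start of the episode above 0.004 m).
It fails at once if a bystander is shoved by more than 20 mm or the cell is tipped over (distance of any of fuse_carton, kapton_roll, cell from where it was at the start of the episode above 0.02 m or angle between cell's own z axis and vertical above 0.5 rad).
It also fails if it takes over 48 s, if anything falls off the work surface, if the arm or the gripper's body presses on something with over 40 N, if the wrist force passes 120 N, or if a joint passes its speed limit or range.

ROBOT

A 7-joint arm with a two-finger parallel gripper is mounted at the origin on a cart in front of the work surface, level with it; the furniture and walls round the work are solid. World frame = base frame: x ahead of the robot, y to its left, z up, the work surface at z = 0. Lengths are in mm, angles in rad, forces in N, time in s.
With the tool pointing down it reaches from about 425 to 925 mm from the base axis. Payload 6.8 kg.
Tool frame: the origin (TCP) lies midway between the tips of the shut fingers; the grasp point (between the pads) lies 19 mm behind it; z points along the fingers, y is the line along which they close (so a half turn about z gives the same grasp; the last joint's range is limited). The gripper opens to 88 mm and grips with 3 to 60 N. Pads are 20 mm wide; open, the fingers measure 115 mm over their backs; the gripper's body (75 mm by 178 mm) begins 61 mm behind the grasp point.
Start: joints at [1.124, 0.477, 0.022, 1.555, -0.011, 1.109, -0.083], TCP at [224.35, -636.644, 196.764] pointing down, gripper open.
Joint ranges: [-2.96, 2.96], [-0.34, 2.1], [-1.41, 1.46], [0.24, 2.44], [-1.37, 4.51], [0.17, 1.92], [-2.96, 2.96]. Speed limits (rad/s): [2.39, 2.39, 3.14, 3.14, 3.14, 3.14, 3.14].

INTERFACE

Orientations are given as [roll, pitch, yaw] about the fixed x, y, z axes, in that order (R = Rz(yaw) Ry(pitch) Rx(roll)).
In Python, from plant import robot gives the robot as it stands. The module is installed in compiled form; this text tells all that it offers. Calls block until the motion is done:
- robot.movep(position, orientation): joint-space move of the TCP to a pose.
- robot.move_straight(position, rotation=None, max_speed=150, f_stop=None): straight line of the TCP; rotation=None keeps the orientation; max_speed is the mean speed in mm/s. With f_stop (N) it stops when the force on the tool has changed by that much, and returns True; else False.
- robot.set_joints(angles): joint-space move.
- robot.grip(opening, effort=None): finger opening in mm; effort is the grip in N (None keeps the last); returns when the fingers have stopped.
- robot.hold(seconds).
- robot.ik(position, orientation): joint angles nearest the present ones, or None.
- robot.observe(): the state.
- robot.camera(name): name is "scene" or "top" or "wrist"; returns the picture (420x560x3 uint8, blue, green, red); there is no depth.
- robot.camera_info(name): a dict with "vertical_fov" (degrees; the focal length in pixels is half the picture's height over the tangent of half this angle, whatever the lens; pixels are square), "cx", "cy" (the principal point, pixels), "R" (3x3) and "t" (3): a world point X has camera coordinates R X + t. Camera axes: x right, y down, z forward; pixel columns grow to the right and rows downward; lengths in mm; the calibration is good to about 2 mm. A picture is of the moment at which its call begins: read the wrist's pose just before it. camera_info takes no time and is no camera call; for the wrist camera it gives the pose at the moment of the call.
A pose or a line that the arm cannot do raises robot.MotionError and nothing moves.
- robot.finish_job(): hands the job in; it is judged then, once.
The state is a dict: "time": time; "q": joint angles; "qd": joint speeds; "joint_efforts": joint torques, N m; "tool_pos": TCP position; "orientation": TCP orientation; "contact_force": force on the tool from outside, world axes, zero at the start; "torque": the same for the moment, N m; "opening": finger opening in mm; "gripper_force": force on a finger pad.
Only numpy, scipy, OpenCV 4.12 (cv2) and the standard library are available. Lean on these libraries where they do the work, as an engineer would, in place of code of your own. Each camera call takes 0.05 s, during which the arm holds its last target. There are 200 camera calls.

## Working session

There is one attempt and no reset: what is moved stays moved. The work goes in short steps, each a Python script; the robot and the scene stay as the last script left them, time stands still between calls to the robot, and variables do not carry over. Pictures are saved under pics/ and viewed, at most 10 in all, crops included, and the job is handed in when it is done.

```bash
mkdir -p pics; python3 - <<'E'
from plant import robot
import cv2, numpy as np
for n in ("top","scene"):
    im=robot.camera(n); cv2.imwrite(f"pics/{n}0.png",im)
    i=robot.camera_info(n); print(n,i)
print(robot.observe())
E
```

```text
top {'vertical_fov': 49.44800061388528, 'cx': 280.3290172020372, 'cy': 209.55340504542593, 'R': array([[-2.69514576e-03, -9.99996137e-01,  6.80056971e-04],
       [-9.80766918e-01,  2.51059518e-03, -1.95166466e-01],
       [ 1.95164004e-01, -1.19297945e-03, -9.80769896e-01]]), 't': array([  88.51843187,  547.02290983, 1030.55369813])}
scene {'vertical_fov': 53.82541704003033, 'cx': 280.27839130247474, 'cy': 212.42273833223678, 'R': array([[-0.88836666, -0.45907225, -0.00757263],
       [-0.21587474,  0.43218955, -0.87556284],
       [ 0.40521941, -0.7761861 , -0.48304489]]), 't': array([548.85963939, 119.22958556, 840.61062831])}
{'time': 0.1, 'q': array([ 1.12392509,  0.47772757,  0.02232576,  1.5563017 , -0.0114891 ,
        1.10933403, -0.08308023]), 'qd': array([-0.00043159, -0.00150598,  0.00080375, -0.00408634,  0.00126222,
        0.00016852,  0.00068875]), 'joint_efforts': array([ 4.69000530e-03, -5.84092176e+01,  1.54010329e+00, -2.73313361e+01,
       -5.41851379e-02,  1.31031699e-02,  4.38441816e-05]), 'tool_pos': array([ 224.12404551, -636.09394739,  195.89336663]), 'orientation': array([-3.13995448e+00,  1.21325665e-04,  3.38831535e-01]), 'contact_force': array([-0.18242022, -0.08145072,  0.67765467]), 'torque': array([-0.01732499,  0.00379921, -0.04956908]), 'gripper_force': 0.0, 'opening': 87.55098031735173}
```

View pics/top0.png

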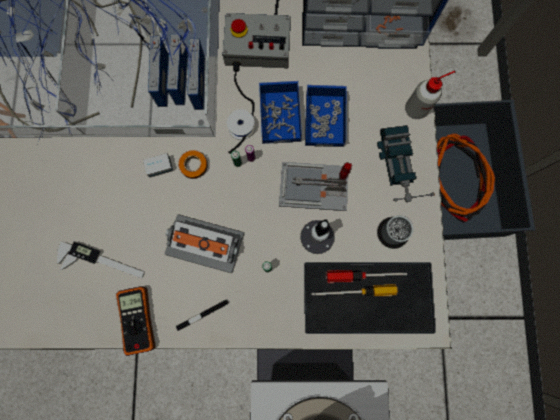

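View pics/scene0.png

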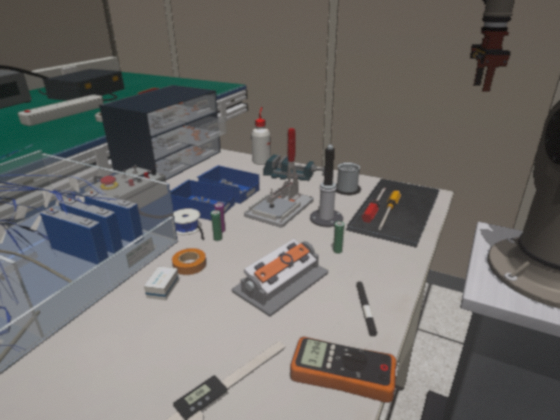

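The top view shows the tilt table at about (205,243), ring near (204,243), stand at (317,236), cup at (396,230) and a lone cell at (267,266). The scene view shows the probe at (328,165), cup at (347,178) and table at (282,270). I'll enlarge these areas next.

```bash
python3 - <<'E'
import cv2, numpy as np
t=cv2.imread("pics/top0.png"); s=cv2.imread("pics/scene0.png")
f=lambda im,x,y,w,h,k:cv2.resize(im[y:y+h,x:x+w],None,fx=k,fy=k,interpolation=cv2.INTER_CUBIC)
a=f(t,160,208,100,70,4); b=f(t,290,208,100+25,70,3.2)[:280]
c=f(s,225,230,110,80,3.6)[:288]; d=f(s,300,135,80,95,3)
H=300; pad=lambda i:cv2.copyMakeBorder(i,0,max(0,H-i.shape[0]),0,max(0,400-i.shape[1]),cv2.BORDER_CONSTANT)[:H,:400]
cv2.imwrite("pics/crop.png",np.vstack([np.hstack([pad(a),pad(b)]),np.hstack([pad(c),pad(d)])]))
E
```

```text
(no output)
```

View pics/crop.png

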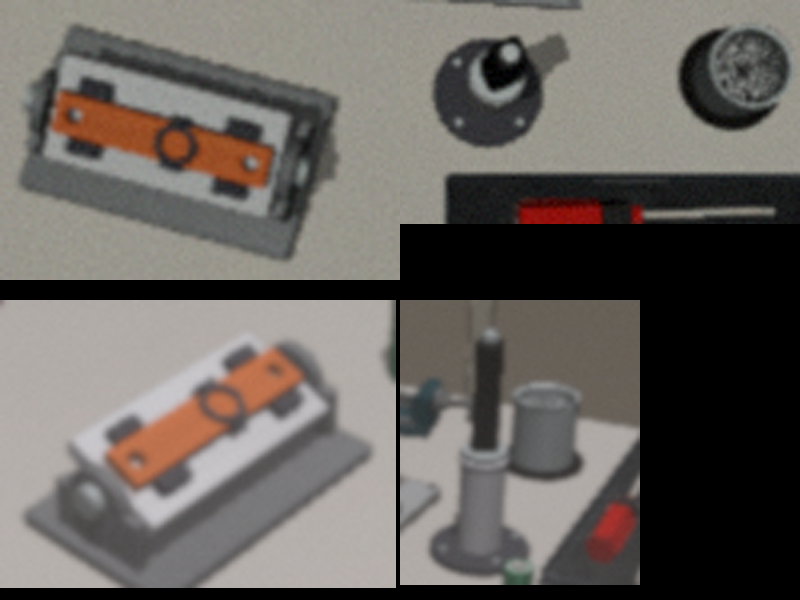

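Crop: ring at top px (204.3,244.3), base corners (177,214), (244.5,232.5), (232.5,273), (165,254). The button is at about (324,223.5), the stand foot at (317,237) and the cup rim at about (398,229).

```bash
cat > h.py <<'E'
import numpy as np, cv2
def cam(i):
    f=210/np.tan(np.radians(i["vertical_fov"])/2); R=np.array(i["R"]); t=np.array(i["t"])
    return f,i["cx"],i["cy"],R,t
def ray(i,p):
    f,cx,cy,R,t=cam(i); d=R.T@np.array([(p[0]-cx)/f,(p[1]-cy)/f,1.]); return -R.T@t,d/np.linalg.norm(d)
def plane(i,p,z):
    c,d=ray(i,p); return c+d*(z-c[2])/d[2]
def tri(obs):
    A=np.zeros((3,3));b=np.zeros(3)
    for i,p in obs:
        c,d=ray(i,p);P=np.eye(3)-np.outer(d,d);A+=P;b+=P@c
    X=np.linalg.solve(A,b)
    return X,[float(np.linalg.norm(np.cross(X-ray(i,p)[0],ray(i,p)[1]))) for i,p in obs]
def proj(i,X):
    f,cx,cy,R,t=cam(i); c=R@np.asarray(X,float)+t; return np.array([f*c[0]/c[2]+cx,f*c[1]/c[2]+cy])
E
python3 - <<'E'
from plant import robot
from h import *
np.set_printoptions(precision=1,suppress=True)
T=robot.camera_info("top");S=robot.camera_info("scene");W=robot.camera_info("wrist")
print("base corners z~8",[plane(T,(160+x/4,208+y/4),8) for x,y in((68,25),(338,98),(290,260),(20,185))])
print("ring",plane(T,(204.25,244.25),56),tri([(T,(204.25,244.25)),(S,(225+221/3.6,230+(403-300)/3.6))]))
print("button",plane(T,(290+110/3.2,208+50/3.2),193),tri([(T,(290+110/3.2,208+50/3.2)),(S,(300+88/3,135+35/3))]))
print("foot",plane(T,(290+88/3.2,208+92/3.2),6))
print("cup rim",plane(T,(290+351/3.2,208+66/3.2),70), "foot",plane(T,(290+332/3.2,208+80/3.2),4))
print("cell",plane(T,(267,266),70))
R=np.array(W["R"]);C=-R.T@np.array(W["t"]);o=robot.observe()
from scipy.spatial.transform import Rotation as Ro
Rt=Ro.from_euler('xyz',o["orientation"]).as_matrix()
print("cam in tool",Rt.T@(C-o["tool_pos"]),"\n",R@Rt,W["vertical_fov"],W["cx"],W["cy"])
E
```

```text
base corners z~8 [array([545.2, 342.8,   8. ]), array([499.2, 175.2,   8. ]), array([400.6, 202.9,   8. ]), array([446.2, 367.9,   8. ])]
ring [464.6 265.1  56. ] (array([465.8, 266.2,  50.8]), [0.6446040512630362, 0.6446040512630546])
button [489.9  -3.2 193. ] (array([491. ,  -3.8, 186.2]), [0.02853700302829055, 0.02853700302830782])
foot [488.4  -4.1   6. ]
cup rim [ 498.2 -190.    70. ] foot [ 497.5 -192.3    4. ]
cell [412.6 117.9  70. ]
cam in tool [  81.6    0.4 -187.5] 
 [[-0.   1.   0. ]
 [-1.   0.  -0.3]
 [-0.3 -0.   1. ]] 58.18544355421266 278.77550906452615 212.06398072331274
```

```bash
python3 - <<'E'
from plant import robot
import cv2, pickle, numpy as np
views=[((489,-4,300),0.0),((495,250,230),0.0),((500,262,230),1.3),((470,262,230),-1.6)]
out=[];pics=[]
for p,y in views:
    try: robot.movep(p,[np.pi,0,y])
    except robot.MotionError as e: print(p,y,e); continue
    i=robot.camera_info("wrist"); im=robot.camera("wrist"); out.append((i,im)); 
    cv2.imwrite(f"pics/w{len(out)-1}.png",im); pics.append(cv2.resize(im,(400,300)))
    print(robot.observe()["time"],robot.observe()["tool_pos"],robot.observe()["orientation"])
pickle.dump(out,open("w.pkl","wb"))
while len(pics)<4: pics.append(pics[0]*0)
cv2.imwrite("pics/w_all.png",np.vstack([np.hstack(pics[:2]),np.hstack(pics[2:])]))
E
```

```text
2.6083 [489.08246298  -4.89528326 299.81706015] [ 3.14152924e+00  3.18523244e-04 -1.45718266e-03]
3.6833 [496.09543864 247.95569449 230.20821383] [ 3.14064520e+00 -6.57865933e-04 -3.07968452e-03]
4.8167 [500.272234   261.40630843 230.09425946] [3.14114473e+00 2.70819035e-04 1.29777716e+00]
7.625 [470.01723246 262.01914933 230.0111956 ] [-3.14154853e+00 -8.07469468e-06 -1.60030188e+00]
```

View pics/w_all.png

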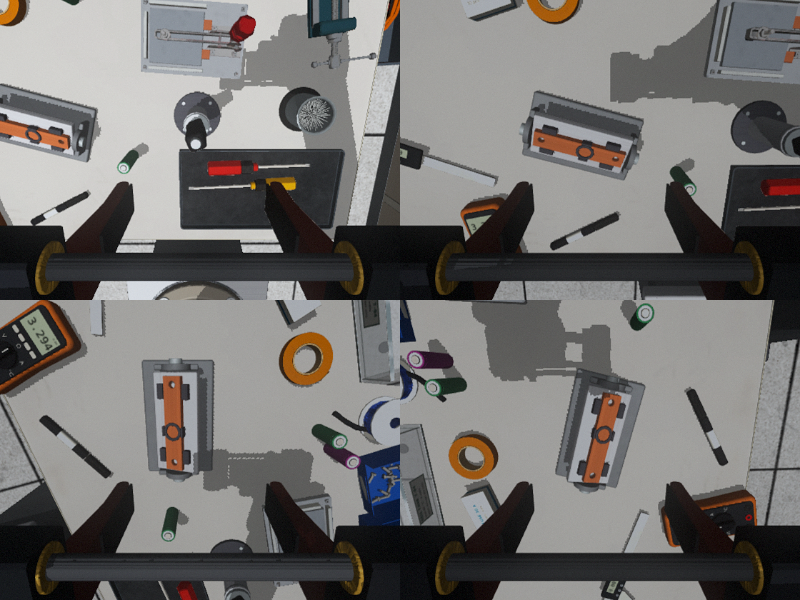

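Wrist views: the stand and probe are in view 0 (half-scale px about (195,128)). The bar and ring are clear in views 1–3, with the ring at half-scale (580,152), (173,432) and (602,435) in the mosaic.

```bash
cat > m.py <<'E'
import pickle
from h import *
np.set_printoptions(precision=2,suppress=True)
out=pickle.load(open("w.pkl","rb"))
C=np.array([472.8,272.2,0]);yaw=-0.27
yv=np.array([-np.sin(yaw),np.cos(yaw),0]);xv=np.array([np.cos(yaw),np.sin(yaw),0])
ringp=np.array([465.5,265.5,55]);s0=.4
cor0=[C+[0,0,42]+14*np.array([-np.sin(s0)*xv[0],-np.sin(s0)*xv[1],np.cos(s0)])+a*65*yv+b*12.5*(np.cos(s0)*xv+[0,0,np.sin(s0)]) for a,b in((1,1),(1,-1),(-1,-1),(-1,1))]
obs=[[] for _ in range(4)];ro=[];cr=[]
for i,im in out[1:]:
    hsv=cv2.cvtColor(im,cv2.COLOR_BGR2HSV)
    m=cv2.inRange(hsv,(4,110,90),(20,255,255))
    q=np.array([proj(i,c) for c in cor0]).astype(np.float32)
    roi=np.zeros_like(m);cv2.fillConvexPoly(roi,cv2.convexHull(q).astype(int),255);roi=cv2.dilate(roi,np.ones((31,31)))
    m&=roi
    hull=cv2.convexHull(cv2.findNonZero(m))
    quad=cv2.approxPolyN(hull,4,ensure_convex=True).reshape(-1,2).astype(float)
    for k in range(4):
        obs[k].append((i,quad[np.argmin(np.linalg.norm(quad-q[k],axis=1))]))
    hm=np.zeros_like(m);cv2.fillConvexPoly(hm,hull,255);
    rm=np.zeros_like(m);c=proj(i,ringp);cv2.circle(rm,tuple(int(v) for v in c),26,255,-1)
    dark=cv2.inRange(hsv,(0,0,0),(180,255,85))&hm&rm
    x,y,w,h=cv2.boundingRect(cv2.findNonZero(dark)); ro.append((i,(x+w/2-.5,y+h/2-.5)))
    print("pred",c,"ring",ro[-1][1],w,h,"\n",quad-0,"\n",q)
    v=im.copy();v[dark>0]=(255,0,255);cv2.polylines(v,[quad.astype(int)],True,(0,255,0))
    x,y=c.astype(int);cr.append(cv2.resize(v[max(0,y-90):y+90,max(0,x-75):x+75],(260,312)))
P=[]
for k in range(4):
    X,r=tri(obs[k]);P.append(X);print("corner",X,r)
P=np.array(P);print("ring",tri(ro))
print("len",np.linalg.norm(P[0]-P[3]),np.linalg.norm(P[1]-P[2]),"wid",np.linalg.norm(P[0]-P[1]),np.linalg.norm(P[2]-P[3]),"mean",P.mean(0))
n=np.cross(P[0]+P[3]-P[1]-P[2],P[0]+P[1]-P[2]-P[3]);n/=np.linalg.norm(n);print("n",n,"slope",np.arccos(n[2]),"yaw of bar",np.arctan2(-(P[0]+P[1]-P[2]-P[3])[0],(P[0]+P[1]-P[2]-P[3])[1]))
i,im=out[0];x,y=proj(i,(490,-4,150)).astype(int)
a=cv2.resize(im[y-60:y+60,x-75:x+75],None,fx=2.3,fy=2.3,interpolation=cv2.INTER_CUBIC);print("crop0",x-75,y-60)
r=np.hstack([c for c in cr]);a=cv2.copyMakeBorder(a,0,0,0,r.shape[1]-a.shape[1],cv2.BORDER_CONSTANT)
cv2.imwrite("pics/m.png",np.vstack([r,a]))
E
python3 m.py
```

```text
pred [261.48 210.46] ring (263.0, 209.5) 47 28 
 [[316. 216.]
 [307. 235.]
 [186. 203.]
 [188. 183.]] 
 [[190.9  182.03]
 [188.56 201.34]
 [311.6  233.2 ]
 [319.09 215.77]]
pred [244.4  186.62] ring (242.0, 189.0) 25 35 
 [[233. 236.]
 [227. 106.]
 [252. 107.]
 [255. 239.]] 
 [[253.8  109.66]
 [229.98 109.35]
 [235.27 238.42]
 [256.82 241.83]]
pred [282.47 185.35] ring (282.5, 182.0) 30 45 
 [[278. 255.]
 [256. 255.]
 [287. 130.]
 [310. 134.]] 
 [[254.64 251.54]
 [276.47 252.62]
 [308.56 130.91]
 [285.37 125.9 ]]
corner [495.05 336.06  61.2 ] [0.40289860248940285, 0.1747311988950251, 0.5728504960639588]
corner [471.95 342.7   48.84] [0.3890680596060198, 0.3336642102213993, 0.3201402462097239]
corner [437.63 217.77  50.53] [1.1240068562200902, 0.33706054951884956, 0.8073816545302628]
corner [460.3  211.27  58.94] [0.594823533618591, 0.16481295392578674, 0.6715779802128315]
ring (array([464.23, 263.43,  51.48]), [1.34544719650025, 2.288734768755516, 1.23014117772559])
len 129.55229821332756 129.56709199107823 wid 27.027626548091803 25.040402827597617 mean [466.23 276.95  54.88]
n [-0.39  0.1   0.92] slope 0.41135086854156383 yaw of bar -0.2698496161912247
crop0 202 125
```

View pics/m.png

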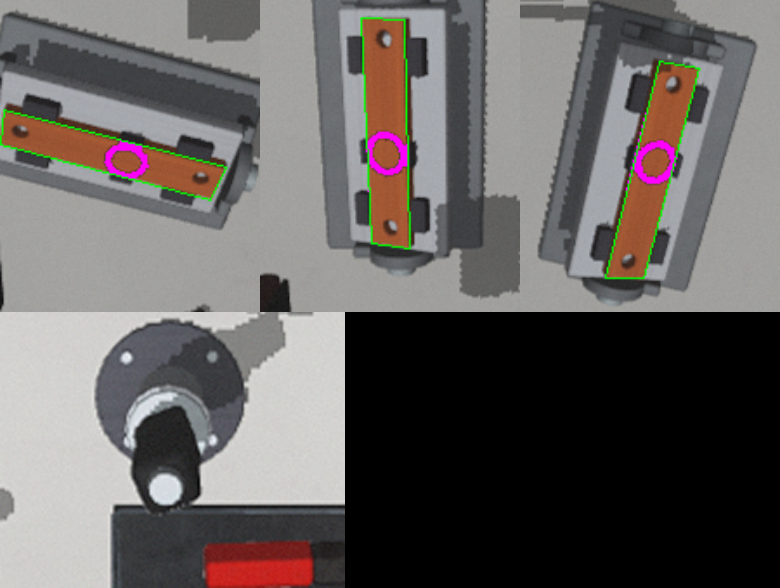

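The bar fit is consistent in all three views: length 129.6, slope 0.41, yaw -0.27. The handle with its white button sits at view-0 px (274,338). I'll refine the ring and zoom on the handle for its yaw.

```bash
cat >> m.py <<'E'
print("----")
n=np.array([-np.sin(.41)*np.cos(-.27),-np.sin(.41)*np.sin(-.27),np.cos(.41)]);B=P.mean(0)
for i,im in out[1:]:
    hsv=cv2.cvtColor(im,cv2.COLOR_BGR2HSV);rm=np.zeros(im.shape[:2],np.uint8);c=proj(i,ringp)
    m=cv2.inRange(hsv,(4,110,90),(20,255,255))
    cs,_=cv2.findContours(m,cv2.RETR_LIST,cv2.CHAIN_APPROX_NONE)
    # orange disc inside the ring = inner edge
    cs=[k for k in cs if 60<cv2.contourArea(k)<600 and np.linalg.norm(k.reshape(-1,2).mean(0)-c)<12]
    for k in cs:
        e=cv2.fitEllipse(k);o,d=ray(i,e[0]);X=o+d*(n@(B+1.0*n-o))/(n@d)
        print(e,"X",X-1.0*n,"along",(X-B)@yv,"across",(X-B)@xv)
i,im=out[0]
for nm,p,z in(("button",(202+165/2.3,125+(489-312)/2.3),193),("foot",(202+170/2.3,125+(395-312)/2.3),6)): print(nm,plane(i,p,z))
cv2.imwrite("pics/hd.png",np.clip(cv2.resize(im[295:355,250:300],None,fx=10,fy=10,interpolation=cv2.INTER_CUBIC).astype(float)*3,0,255)[:600,:500])
E
python3 m.py | sed -n '/----/,$p'
```

```text
----
((258.24969482421875, 212.74664306640625), (11.869256019592285, 16.42861557006836), 101.25672149658203) X [463.7  268.65  54.78] along -8.676412372263751 across -0.6250121993322919
((241.2053680419922, 184.19863891601562), (14.076826095581055, 17.42021369934082), 155.4074249267578) X [463.69 268.71  54.77] along -8.617169210029994 across -0.6492034494631835
((284.7846984863281, 188.38218688964844), (14.086688995361328, 16.934646606445312), 36.466251373291016) X [463.69 268.35  54.81] along -8.96810811485696 across -0.557870734309895
button [486.96  -1.07 193.  ]
foot [488.06  -1.24   6.  ][ WARN:0@0.110] global loadsave.cpp:1063 imwrite_ Unsupported depth image for selected encoder is fallbacked to CV_8U.
```

View pics/hd.png

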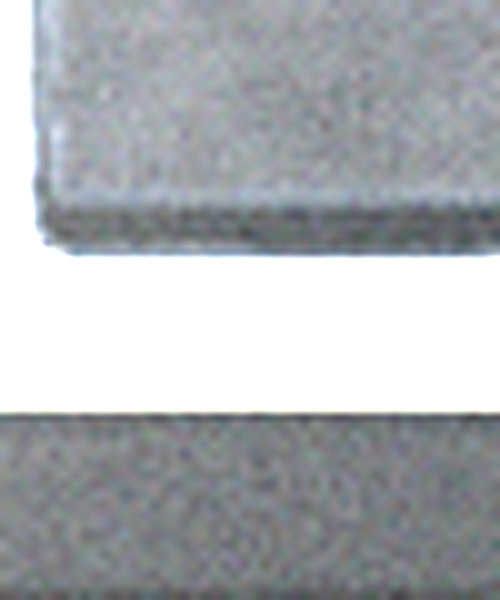

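That crop missed the handle; its true row is about 202. Ring positions agree in all three views at (463.7, 268.6, 54.8). Re-cropping the handle.

```bash
python3 - <<'E'
import cv2,numpy as np
im=cv2.imread("pics/w0.png")[165:220,245:305]
cv2.imwrite("pics/hd2.png",cv2.convertScaleAbs(cv2.resize(im,None,fx=10,fy=10,interpolation=cv2.INTER_CUBIC),alpha=2.5,beta=20))
E
```

```text
(no output)
```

View pics/hd2.png

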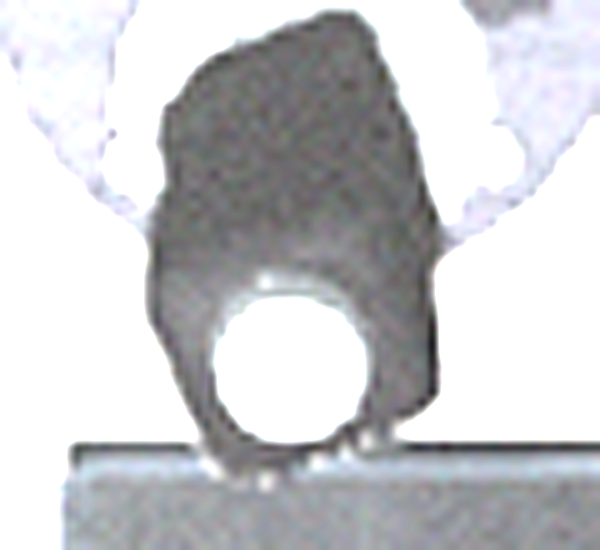

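Handle top face edges in the crop: (230,475)→(430,400) and (230,475)→(152,300). That makes the handle yaw about +0.38 rad, with the button centre at view-0 px (274,202). Next I'll check the plan's IK, then grasp and lift.

```bash
cat > plan.py <<'E'
import numpy as np
from scipy.spatial.transform import Rotation as Ro
ring=np.array([463.7,268.6,54.8]);s,yw=.41,-.27
n=np.array([-np.sin(s)*np.cos(yw),-np.sin(s)*np.sin(yw),np.cos(s)])
GY=.38
def ori(y): # tool z=-n, tool yaw y about n
    return (Ro.from_euler('z',yw)*Ro.from_euler('y',-s)*Ro.from_euler('z',y-yw)*Ro.from_euler('x',np.pi)).as_euler('xyz')
E
python3 - <<'E'
from plant import robot
from plan import *; from h import *; import pickle
np.set_printoptions(precision=2,suppress=True)
i=pickle.load(open("w.pkl","rb"))[0][0]
print("cup rim wrist",plane(i,(313*1.4,117*1.4),70)); print("chk n",Ro.from_euler('xyz',ori(0)).as_matrix()[:,2],-n)
for k in (-1,0,1):
    print(k,robot.ik([488,-2,131],[np.pi,0,GY+k*np.pi/2]),robot.ik([498,-191,136],[np.pi,0,GY+k*np.pi/2]))
for y in np.arange(-2,2.1,.5): print(y,robot.ik(ring+n*110,ori(y)),robot.ik(ring+n*180,ori(y)))
E
```

```text
cup rim wrist [ 495.76 -182.54   70.  ]
chk n [ 0.38 -0.11 -0.92] [ 0.38 -0.11 -0.92]
-1 [ 0.83  0.53 -1.21  2.    0.59  1.02  2.86] [-0.64  0.67  1.28  2.   -0.76  1.06 -1.76]
0 [-1.07  0.58  1.29  2.11 -0.69  0.98 -0.59] [-0.64  0.67  1.28  2.   -0.76  1.06 -0.19]
1 [ 0.34  0.3  -0.55  2.03  0.2   0.86  0.06] [ 0.7   0.37 -0.55  1.92  0.24  0.91  0.41]
-2.0 [-0.11  0.3  -1.    2.15  0.86  0.93  1.07] [ 0.06  0.2  -1.2   2.09  0.71  1.03  1.19]
-1.5 [-0.07  0.32 -1.06  2.14  0.88  0.95  1.55] [ 0.06  0.21 -1.21  2.09  0.72  1.03  1.68]
-1.0 [ 0.    0.36 -1.15  2.14  0.92  1.    2.02] [ 0.12  0.24 -1.29  2.09  0.75  1.06  2.15]
-0.5 [ 0.08  0.43 -1.27  2.14  0.98  1.06  2.47] [ 0.18  0.29 -1.37  2.09  0.79  1.1   2.62]
0.0 [ 0.14  0.5  -1.37  2.14  1.04  1.14  2.93] [-2.08  0.01  1.06  2.19  0.5   0.88 -2.89]
0.5 [-2.04  0.43  1.33  2.24 -0.11  0.58 -1.77] [-2.08  0.01  1.06  2.19  0.5   0.88 -2.39]
1.0 [-2.04  0.43  1.33  2.24 -0.11  0.58 -1.27] [-2.08  0.01  1.06  2.19  0.5   0.88 -1.89]
1.5 [-2.04  0.43  1.33  2.24 -0.11  0.58 -0.77] [-2.08  0.01  1.06  2.19  0.5   0.88 -1.39]
2.0 [-0.31  0.24 -0.75  2.16  0.77  0.86 -1.15] [-0.01  0.18 -1.12  2.09  0.68  1.01 -1.07]
```

```bash
python3 - <<'E'
from plant import robot
from plan import *; from h import *
np.set_printoptions(precision=2,suppress=True)
S=robot.camera_info("scene");print("cup scene",plane(S,(349,167.7),70),"button scene",plane(S,(329.3,146.7),193))
Y=GY+np.pi/2;O=[np.pi,0,Y]
st=lambda m:print(m,*(robot.observe()[k] for k in("time","tool_pos","q","opening","gripper_force","contact_force")))
robot.movep([488,-2.5,240],O);robot.hold(.3);st("above")
i=robot.camera_info("wrist");im=robot.camera("wrist");cv2.imwrite("pics/above.png",im)
print("stop",robot.move_straight([488,-2.5,131],None,80,f_stop=12));st("down")
robot.grip(15,25);st("grip")
cv2.imwrite("pics/grip.png",robot.camera("wrist"))
print("stop",robot.move_straight([488,-2.5,245],None,80,f_stop=15));st("up")
c=robot.camera("scene");cv2.imwrite("pics/up.png",np.hstack([cv2.resize(c[60:260,270:410],(420,600),interpolation=cv2.INTER_CUBIC),cv2.resize(im,(380,285))[0:285].repeat(1,0) if 0 else cv2.copyMakeBorder(cv2.resize(im,(380,285)),0,315,0,0,cv2.BORDER_CONSTANT)]))
E
```

```text
cup scene [ 493.31 -173.06   70.  ] button scene [484.41  14.28 193.  ]
above 9.625 [487.99  -2.24 239.92] [ 0.46  0.18 -0.65  1.9   0.12  1.1   0.14] 87.89739209638451 0.0 [0.17 0.32 0.85]
stop False
down 11.1833 [488.41  -2.48 131.48] [ 0.41  0.31 -0.62  2.03  0.24  0.87  0.04] 87.93838085291458 0.0 [-0.24 -0.04  0.09]
grip 12.2083 [487.99  -2.53 130.95] [ 0.41  0.31 -0.62  2.03  0.24  0.87  0.04] 21.84477435062478 24.98935639858246 [-0.51  0.65 -0.21]
stop False
up 13.8333 [487.66  -2.54 244.47] [ 0.46  0.18 -0.65  1.9   0.12  1.11  0.15] 21.795719760032725 24.98839795589447 [ 0.07 -0.61 -2.28]
```

View pics/up.png

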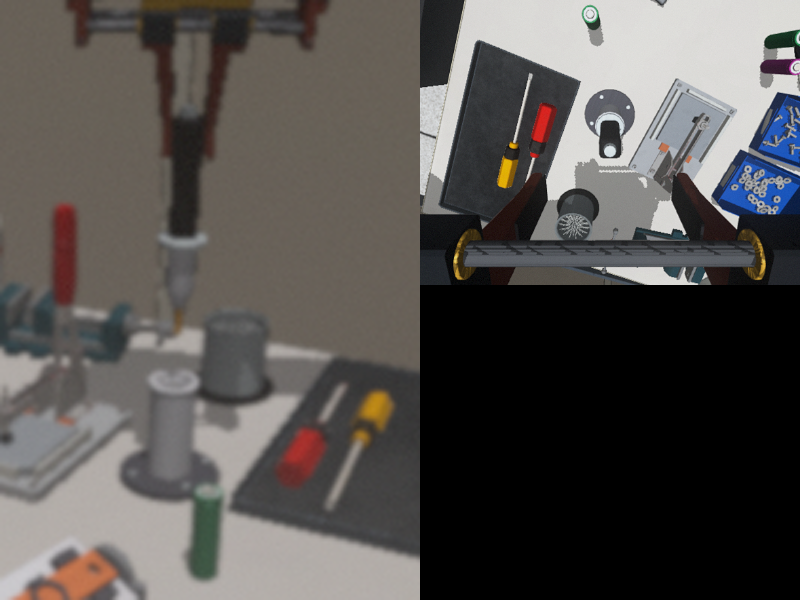

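The probe is out of the stand, square in the fingers (opening 21.8 mm), with its tip at scene px (329.3,169.3). I'll cross-check the tip and cup positions.

```bash
python3 - <<'E'
from plant import robot
from plan import *; from h import *; import pickle
np.set_printoptions(precision=1,suppress=True)
S=robot.camera_info("scene");T=robot.camera_info("top");w0,im0=pickle.load(open("w.pkl","rb"))[0]
p=robot.observe()["tool_pos"];print(p)
print("pred tip",proj(S,p-[0,0,116]),"seen 329.3,169.3; pred button",proj(S,p+[0,0,62]),"seen 333.3,96.7")
print("stand rim pred",proj(S,[488,-2.5,90]),"seen",270+173/3,60+380/3)
for c in([498,-190,70],[495.8,-182.5,70]): print("cup pred S",proj(S,c),"seen",270+235/3,60+323/3,"T",proj(T,c),"seen 399.7 228.6","W",proj(w0,c),"seen 438 164")
print(tri([(S,(270+235/3,60+323/3)),(T,(399.7,228.6)),(w0,(438.2,163.8))]))
E
```

```text
[487.7  -2.5 244.5]
pred tip [329.3 170.3] seen 329.3,169.3; pred button [333.4  93.9] seen 333.3,96.7
stand rim pred [328.3 185. ] seen 327.6666666666667 186.66666666666669
cup pred S [349.4 165.3] seen 348.3333333333333 167.66666666666669 T [399.7 228.7] seen 399.7 228.6 W [445.2 161.8] seen 438 164
cup pred S [349.3 166.4] seen 348.3333333333333 167.66666666666669 T [396.5 229.6] seen 399.7 228.6 W [438.2 163.8] seen 438 164
(array([ 497.7, -187.8,   64.3]), [2.122318305214968, 3.8277659071447796, 4.096788576948606])
```

```bash
python3 - <<'E'
from plant import robot
from plan import *
np.set_printoptions(precision=2,suppress=True)
O=[np.pi,0,GY+np.pi/2];c=[497.5,-187.5]
st=lambda m:print(m,*(robot.observe()[k] for k in("time","tool_pos","q","opening","contact_force")))
robot.movep(c+[250],O);st("cup")
for k in range(2):
    print(robot.move_straight(c+[136],None,90,f_stop=12));robot.hold(.15);st("deep")
    print(robot.move_straight(c+[212 if k==0 else 270],None,100,f_stop=15));robot.hold(.1);st("up")
for h in (200,180,165): print(h,[ (y,robot.ik(ring+n*h,ori(y))) for y in (1.7,2.,2.3)])
E
```

```text
cup 14.65 [ 497.52 -186.63  249.77] [ 0.69  0.23 -0.52  1.8   0.13  1.14  0.5 ] 21.744105062705163 [ 0.12  1.87 -2.16]
False
deep 16.2167 [ 497.84 -187.63  136.49] [ 0.65  0.36 -0.5   1.93  0.21  0.9   0.43] 21.799933219492218 [-0.33  0.02 -1.97]
False
up 17.225 [ 496.91 -187.37  211.13] [ 0.68  0.27 -0.52  1.85  0.15  1.06  0.48] 21.780960985637623 [-0.34  1.1  -2.27]
False
deep 18.3667 [ 497.99 -187.65  136.67] [ 0.65  0.36 -0.5   1.93  0.21  0.91  0.43] 21.860900087976464 [-0.07 -0.2  -1.54]
False
up 19.9583 [ 497.19 -187.41  269.39] [ 0.69  0.22 -0.52  1.78  0.12  1.18  0.51] 21.93915327431231 [-0.18  0.28 -1.53]
200 [(1.7, array([-0.9 ,  0.03, -0.18,  2.12,  0.5 ,  0.96, -1.23])), (2.0, array([-0.7 ,  0.04, -0.39,  2.11,  0.51,  0.96, -0.94])), (2.3, array([-0.3 ,  0.08, -0.8 ,  2.09,  0.56,  0.98, -0.67]))]
180 [(1.7, array([-0.88,  0.06, -0.18,  2.14,  0.52,  0.91, -1.25])), (2.0, array([-0.68,  0.07, -0.39,  2.13,  0.54,  0.92, -0.97])), (2.3, array([-0.49,  0.09, -0.59,  2.12,  0.57,  0.94, -0.68]))]
165 [(1.7, array([-1.06,  0.07,  0.02,  2.16,  0.53,  0.87, -1.25])), (2.0, array([-0.68,  0.09, -0.39,  2.14,  0.57,  0.89, -0.98])), (2.3, array([-0.48,  0.11, -0.59,  2.13,  0.6 ,  0.91, -0.71]))]
```

```bash
python3 - <<'E'
from plant import robot
from plan import *; from h import *
np.set_printoptions(precision=2,suppress=True)
st=lambda m:print(m,*(robot.observe()[k] for k in("time","tool_pos","orientation","opening","contact_force")))
robot.movep(ring+n*190,ori(2.0));st("hover")
robot.move_straight(ring+n*128,None,60);robot.hold(.3);st("near")
o=robot.observe();R=Ro.from_euler('xyz',o["orientation"]).as_matrix();tip=o["tool_pos"]+R[:,2]*116;print("tip",tip,"lateral",tip-ring-n*(n@(tip-ring)),"h",n@(tip-ring))
S=robot.camera_info("scene");c=robot.camera("scene");W=robot.camera_info("wrist");w=robot.camera("wrist")
p=proj(S,tip);q=proj(S,ring);print("scene tip",p,"ring",q,"wrist",proj(W,tip),proj(W,ring));
x,y=(int(v)-30 for v in q);a=cv2.resize(c[y-5:y+55,x:x+60],(400,400),interpolation=cv2.INTER_CUBIC);print("crop origin",x,y-5,"x6.667")
cv2.imwrite("pics/near.png",np.hstack([a,cv2.copyMakeBorder(cv2.resize(w,(400,300)),0,100,0,0,cv2.BORDER_CONSTANT)]))
E
```

```text
hover 21.775 [391.35 288.08 229.09] [2.82 0.26 1.96] 22.0802650273489 [ 0.05  0.15 -2.28]
near 23.2583 [414.56 282.35 172.41] [2.82 0.26 1.96] 22.001060860052682 [-0.37  0.05 -2.3 ]
tip [459.16 270.06  66.03] lateral [0.15 0.16 0.04] h 12.200277641991313
scene tip [288.96 254.05] ring [287.16 257.9 ] wrist [280.32 197.82] [280.03 194.2 ]
crop origin 257 222 x6.667
```

View pics/near.png

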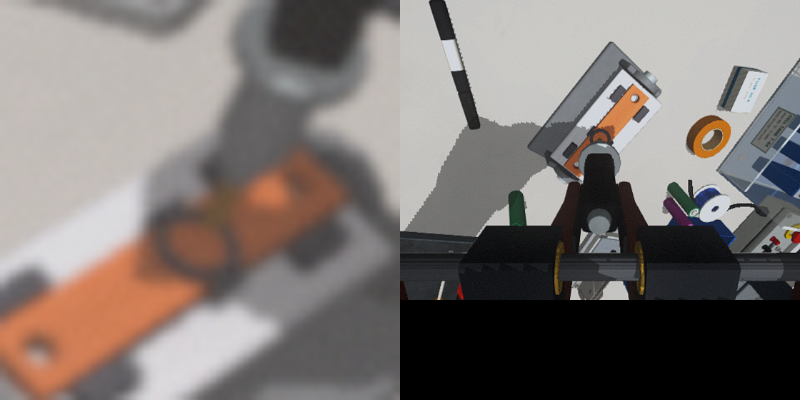

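Scene crop: the ring is at (286,258) and the tip at about (289,254), both within about 1 px of the prediction, so the tip is over the ring. Now pressing slowly.

```bash
python3 - <<'E'
from plant import robot
from plan import *
np.set_printoptions(precision=2,suppress=True)
def st(m):
    o=robot.observe();R=Ro.from_euler('xyz',o["orientation"]).as_matrix();t=o["tool_pos"]+R[:,2]*116;d=t-ring
    print(m,o["time"],"h",n@d,"lat",d-n*(n@d),"F.n",o["contact_force"]@n,o["contact_force"],o["opening"],o["gripper_force"])
st("a")
for h in (119,116,114,112.5,111,110):
    s=robot.move_straight(ring+n*h,None,12,f_stop=4);robot.hold(.25);st((h,s))
    if s: break
E
```

```text
a 23.3583 h 12.088820127573998 lat [0.07 0.02 0.03] F.n -1.6678764962368309 [ 0.33  0.74 -1.77] 21.858417502734117 24.98855710029602
(119, False) 24.5083 h 3.0768698801501984 lat [0.03 0.1  0.  ] F.n -2.3485359033444326 [-0.08 -0.34 -2.56] 21.86145591425992 24.988555312156677
(116, False) 25.1583 h 0.054316433036948705 lat [0.04 0.05 0.01] F.n -1.989232565219369 [ 0.61 -0.18 -1.89] 21.69840400309316 24.98844176530838
(114, False) 25.725 h -1.9189437047840616 lat [0.09 0.14 0.02] F.n 0.14194017418946586 [-1.42  0.05 -0.45] 21.900772511001193 24.98952716588974
(112.5, False) 26.25 h -3.4343933159642983 lat [0.11 0.12 0.03] F.n 1.3571202668906697 [-0.39  0.29  1.28] 21.946293699934607 24.989459216594696
(111, False) 26.775 h -4.94623351004328 lat [0.05 0.09 0.01] F.n 1.1635163672081283 [-0.62  0.6   0.94] 22.15476619270016 24.98994380235672
(110, False) 27.275 h -5.959845748648092 lat [0.07 0.06 0.02] F.n 1.7834927722124077 [-1.9   0.73  1.06] 22.156415112572823 24.990632236003876
```

```bash
python3 - <<'E'
from plant import robot
from plan import *; import cv2
F=[]
for _ in range(12): robot.hold(.05);F.append(robot.observe()["contact_force"]@n)
print(np.mean(F),np.std(F),robot.observe()["time"])
c=robot.camera("scene");w=robot.camera("wrist")
cv2.imwrite("pics/press.png",np.hstack([cv2.resize(c[222:282,257:317],(400,400),interpolation=cv2.INTER_CUBIC),cv2.resize(w[150:250,230:330],(400,400),interpolation=cv2.INTER_CUBIC)]))
E
```

```text
1.5335406924212958 0.45922781785268657 27.875
```

View pics/press.png

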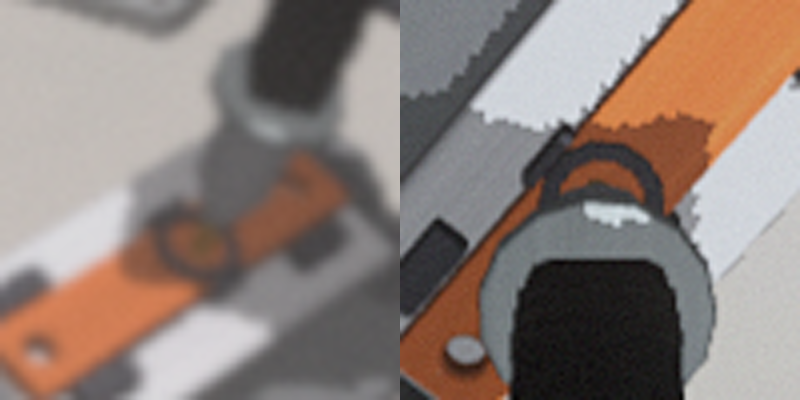

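The brass tip (crop (205,238)) sits inside the ring (centre (195,240)). The net push is about 3.6 N, so the plunger is about half in. Handing in.

```bash
python3 -c "
from plant import robot
print(robot.finish_job(),robot.observe()['time'])"
```

```text
the job is handed in; nothing more can be done
the job is handed in; nothing more can be done
```

I handed the job in at about 28 s of the 48 s allowed, without a verdict shown: the probe made two strokes in the cup and is now held pressed inside the ring, aligned square to the measured bar slope (0.41 rad), at about 3.6 N with the plunger roughly half in.

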